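# Prime the bench lube pump until its pin pops

### The arm

A 6-joint arm with a two-finger parallel gripper is mounted at the origin on the work surface. World frame = base frame: x ahead of the robot, y to its left, z up, the work surface at z = 0. Lengths are in m, angles in rad, forces in N, time in s.
With the tool pointing down it reaches from about 0.25 to 0.725 m from the base axis. Payload 4 kg.
Tool frame: the origin (TCP) lies midway between the tips of the shut fingers; the grasp point (between the pads) lies 19 mm behind it; x points along the fingers, y is the direction in which the jaws open and shut, and the axes are right-handed (so a half turn about x gives the same grasp; the last joint's range is limited). The gripper opens to 85 mm and grips with 20 to 120 N. Pads are 22 mm wide; open, the fingers measure 114 mm over their backs; the gripper's body (76 mm by 85 mm) begins 54 mm behind the grasp point. The pads swing forward as they close: fully open they stand 13 mm farther back than shut.
Start: joints at [1.304, 0.241, 0.005, 1.335, 0, 1.571], TCP at [0.132, 0.482, 0.201] pointing down, gripper open.
Joint ranges: [-2.72, 2.72], [-1.05, 1.87], [-1.09, 1.28], [-1.99, 2.15], [-1.42, 1.44], [-3.14, 3.14]. Speed limits (rad/s): [2.79, 2.79, 3.14, 3.14, 3.14, 3.14].

### API

Orientations are given as a unit quaternion [x, y, z, w].
In Python, from workcell import * gives the robot as it stands.
- The arm moves only by the tool play_rows, never from a script. Its argument "plan" is a list of rows, each a list of 7 numbers: the shift along the tool's x, y, z in mm, then the turn, a rotation vector about the tool's x, y, z in rad, then the closure, from -1 (fully open) to 1 (shut). In form: [[x, y, z, rx, ry, rz, grip], ...]. A call has 1 to 20 rows; each row shifts and turns the commanded pose from where the row before left it, along the tool's axes as they then stand; what a row does not reach is not made up. A row lasts 1/12 s, in which the tool goes at most 41.7 mm and 7.16 degrees, less where a joint would pass 70% of its speed; a pose out of reach is approached as far as the arm can. A call with a gripper value outside its range is refused whole. The fingers move at their own pace and stop on an object; the grip force is fixed at half the most. Time passes only in rows, so rows that do not move let the fingers close. It gives the time, the measured TCP pose, the force and the opening at its end, in the units of the state.
- get_obs(): the state, without advancing time (a new reading comes with each control period).
- camera(name): name is "scene" or "side" or "wrist"; returns a dict with "frame" (400x640x3 uint8, red, green, blue), "depth" (400x640 float32, m along the optical axis (not along the pixel's ray), 0 where there is no reading), "fx", "fy", "cx", "cy" (pixels), "camera_from_world" (4x4, takes a point from world to camera coordinates). Camera axes: x right, y up, looking along -z (the intrinsics and any distortion apply to the point x, -y, -z); pixel columns grow to the right and rows downward; lengths in m; the calibration is good to about 2 mm. A picture is of the moment at which its call begins.
- job_done(): hands the job in, once; it reports no verdict.
Trained networks look in a picture, given as the dict that the camera call returned (one of the last four; its "shot" number tells which), for a name from the list of things; names that differ only in an ending like _2 or _b are one class to them, and where a whole thing is asked for, a point or a joint stands for the part that bears it (a point fixed in the world has none). Each returns a list of dicts, best first, with "confidence" (0 to 1); they miss things now and then, are a little off and sometimes report something else, mostly with a low value. They report only what shows in the picture. A call takes as long as a camera call.
- search_frame(thing, picture): "centre" ([x, y, z] in m, in world coordinates, good to about 4 mm: the middle of the surface that is visible of it).
- pinpoint(thing, picture): "centre" ([x, y, z] in m, in world coordinates, good to about 4 mm: a listed point, or the origin of a listed thing).
The state is a dict: "clock": time; "joint_pos": joint angles; "joint_vel": joint speeds; "tau": joint torques, N m; "eef_pos": TCP position; "tool_rot": TCP orientation; "ft_force": force on the tool from outside, world axes, zero at the start; "ft_torque": the same for the moment, N m; "grip_width": finger opening in m.
Only numpy, scipy, OpenCV 4.12 (cv2) and the standard library are available. Lean on these libraries where they do the work, as an engineer would, in place of code of your own. Each camera call takes 0.05 s, during which the arm holds its last target. There are 200 camera calls.

### The job

Two identical hand lube pumps stand on the basement workbench: one is already primed, with its indicator pin standing out; the other's pin is still down in its boss. Prime that one: push its spring plunger down with the fingertips and let it come up again, over and over, until its indicator pin pops fully out, and then let the plunger rise all the way. Only press the plunger (never pull it up), do not touch the pins, and leave the other pump and the loose things on the bench alone.

Things in the scene. Friction and masses are not known exactly. Their poses are not given: they have to be found in the camera images.
- pump: The pump to be primed. Steel base plate 80 (x) x 150 (y) x 10 mm screwed down; on its centre a grey barrel 40 mm in diameter, its top 115 mm above the bench, from which the sprung plunger with a round black pad rises; 50 mm to its +y an amber reservoir 50 mm in diameter, 110 mm high; 48 mm to its -y an upright steel boss 32 mm in diameter, 85 mm high, from whose top the indicator pin comes out. Origin: centre of the plate's underside, on the bench; z up
- plunger (a joint): Travel of that pump's plunger, straight down: 0 all the way up (where its spring returns it), 0.028 m fully down on a hard stop. The spring takes about 5 N to start and 10 N at the bottom, about 3 N more at 0.1 m/s; pushed down at 0.1 m/s or slower it follows the finger back up at the same speed. Pulled hard (15 N) the pad would come up off its stem, which must not happen.
- plunger_top (a point): Centre of the flat top of the plunger's black pad, 42 mm in diameter and 14 mm thick; 161 mm above the bench when up, 133 mm when fully down; moves with the plunger, on the axis of the barrel.
- pin (a joint): How far that pump's indicator pin is out: starts at 0 to 0.009 m; each full down-stroke of the plunger raises it about 7 to 8 mm (a shorter stroke proportionally less), it stays put on the up-stroke, and past about 0.024 m it pops by itself to its stop at 0.030 m (fully out). It takes 3 or 4 full strokes as a rule.
- pin_top (a point): Centre of the top of that pump's steel indicator pin, 18 mm in diameter, 48 mm beside the plunger's axis; 88 mm above the bench when the pin is in, 118 mm when fully out.
- pump_done: The pump that is already primed, to be left alone. Same make and sizes as the pump to be primed; the two places on the bench (left and right) are drawn at random.
- plunger_done (a joint): Travel of the primed pump's plunger, 0 up, 0.028 m fully down; leave it up.
- pin_done (a joint): How far the primed pump's indicator pin is out: 0.030 m, fully out, from the start.
- pin_done_top (a point): Centre of the top of the primed pump's indicator pin, 118 mm above the bench.
- jar: Loose glass screw jar with a steel cap, 54 mm in diameter, 75 mm high, between the pumps. Origin: centre of its underside.
- tape_roll: Loose roll of tape lying flat, 68 mm in diameter, 25 mm high, between the pumps. Origin: centre of its underside.
- screwdriver: Loose screwdriver with a yellow handle, 190 mm long, lying at the right. Origin near its middle, underside.
- wrench: Loose steel wrench, 170 mm long, lying behind the pumps. Origin near its middle, underside.
- spray_can: Loose grey spray can with a white cap, 52 mm in diameter, 160 mm high, standing at the left. Origin: centre of its underside.
- tape_measure: Loose black tape measure, 65 x 35 x 62 mm, at the left. Origin: centre of its underside.
- mug: Loose white mug, 72 mm in diameter, 85 mm high, behind the right-hand pump. Origin: centre of its underside.

How it is judged:
By the outcome, as a careful person would: the job done as asked, in the order asked, and still so for the second after the job is handed in, with the robot touching nothing.
It also fails if it takes over 45 s, if anything falls off the work surface, if the arm or the gripper's body presses on something with over 40 N, if the wrist force passes 120 N, or if a joint passes its speed limit or range.

## Working session

There is one attempt and no reset: what is moved stays moved. The work goes in short steps, Python scripts to look and compute and a tool call to move; the robot and the scene stay as the last step left them, time stands still between calls to the robot, and variables do not carry over. Pictures are saved under pics/ and viewed, about 8 in all and at most 12, crops included, and the job is handed in when it is done.

Besides the shell and the picture viewer there is one more tool, called after ">>>" as a command line: name --pt "numbers of a row" for each row, then --argument value for the rest. play_rows: Moves the arm, as the interface text tells. Its arguments: {"type":"object","properties":{"plan":{"type":"array","items":{"type":"array","items":{"type":"number"}}}},"required":["plan"]}

```bash
mkdir -p pics
python3 - <<'E'
from workcell import *
import cv2,numpy as np
o=get_obs();print(o['clock'],o['eef_pos'],o['tool_rot'],o['grip_width'],o['ft_force'])
for n in("scene","side"):
    p=camera(n);cv2.imwrite(f"pics/{n}0.png",p["frame"][:,:,::-1])
    for t in("plunger_top","pin_top","pin_done_top","pump","pump_done"):
        print(n,t,[(np.round(d["centre"],3).tolist(),round(d["confidence"],2)) for d in pinpoint(t,p)])
E
```

```text
0.0 [0.13162427 0.48164501 0.20011854] [ 0.09331141  0.70092419 -0.09477258  0.70072564] 0.08558097646680908 [1.13399603 0.08933134 0.27485962]
scene plunger_top [([0.461, 0.174, 0.162], 0.66)]
scene pin_top [([0.464, 0.126, 0.096], 0.62), ([0.579, 0.372, 0.002], 0.19)]
scene pin_done_top [([0.464, -0.282, 0.117], 0.66)]
scene pump [([0.458, 0.173, 0.001], 0.63)]
scene pump_done [([0.459, -0.231, 0.001], 0.9)]
side plunger_top [([0.458, 0.17, 0.16], 0.6)]
side pin_top [([0.72, -0.131, -0.001], 0.73), ([0.505, -0.381, 0.002], 0.25)]
side pin_done_top [([0.463, 0.015, 0.0], 0.51)]
side pump [([0.464, 0.177, -0.0], 0.83)]
side pump_done [([0.463, -0.233, -0.005], 0.83)]
```

View pics/scene0.png

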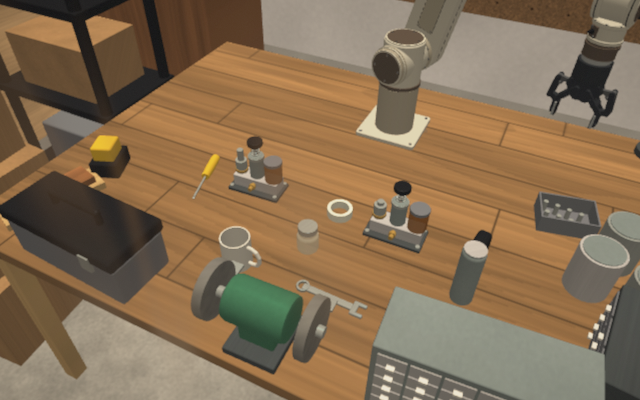

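View pics/side0.png

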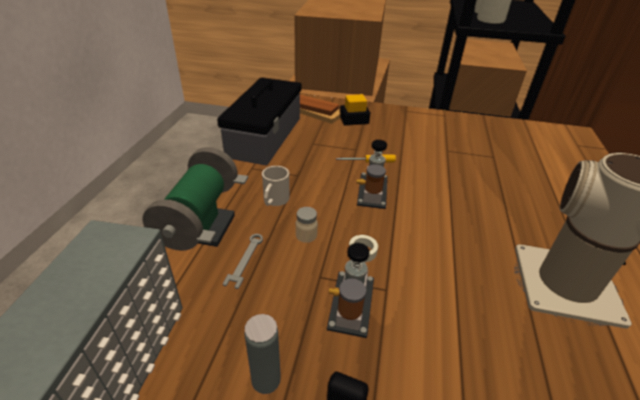

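The left-hand pump in the scene image (y≈-0.23, pin at about (240,153)) has its pin standing out. The one at about (400,215), y≈+0.17, has its pin low, so that is the target. I'll check the pin and pad heights by depth and work out the approach.

```bash
cat > h.py <<'E'
from workcell import *
import cv2,numpy as np
from scipy.spatial.transform import Rotation as R
def cloud(p):
    d=p["depth"];v,u=np.mgrid[:400,:640];c=np.stack([(u-p["cx"])/p["fx"]*d,-(v-p["cy"])/p["fy"]*d,-d,np.ones_like(d)],-1)
    w=(c@np.linalg.inv(p["camera_from_world"]).T)[...,:3];w[d==0]=np.nan;return w
def top(w,x,y,r,z0,z1):
    m=(np.hypot(w[...,0]-x,w[...,1]-y)<r)&(w[...,2]>z0)&(w[...,2]<z1);q=w[m]
    return len(q),np.round((q.min(0)+q.max(0))/2,4) if len(q) else None,np.round(np.percentile(q[:,2],[50,95]),4) if len(q) else None
E
python3 - <<'E'
from h import *
for n in("scene","side"):
    p=camera(n);w=cloud(p)
    print(n,"pad",top(w,.46,.173,.035,.155,.17),"pad_done",top(w,.46,-.232,.035,.155,.17))
    print(" pin",top(w,.462,.125,.02,.08,.14),"pin_done",top(w,.462,-.281,.02,.08,.14))
    for t in("spray_can","tape_measure","plunger_top"):
        print(t,[(np.round(d["centre"],3).tolist(),round(d["confidence"],2)) for d in pinpoint(t,p)])
    f=p["frame"][:,:,::-1]
    if n=="scene": cv2.imwrite("pics/z.png",np.hstack([cv2.resize(f[y:y+80,x:x+80],(400,400),interpolation=3) for x,y in((220,125),(360,170))]))
o=get_obs();r=R.from_quat(o["tool_rot"]);print(r.as_matrix().round(3))
print((r.inv().apply(np.array([.461,.173,.20])-o["eef_pos"])*1000).round(1))
E
```

```text
scene pad (175, array([0.4625, 0.1757, 0.1594]), array([0.1596, 0.1619])) pad_done (131, array([ 0.4652, -0.2279,  0.1589]), array([0.1591, 0.1616]))
 pin (99, array([0.4668, 0.1278, 0.0888]), array([0.0859, 0.0951])) pin_done (112, array([ 0.4655, -0.2773,  0.0999]), array([0.0964, 0.1176]))
spray_can [([0.583, 0.369, -0.002], 0.74)]
tape_measure [([0.439, 0.378, -0.004], 0.68)]
plunger_top [([0.723, -0.136, 0.0], 0.7), ([0.437, 0.375, -0.0], 0.57), ([0.461, 0.173, 0.162], 0.54)]
side pad (310, array([0.4596, 0.1754, 0.1587]), array([0.1595, 0.1613])) pad_done (115, array([ 0.4611, -0.2282,  0.1583]), array([0.1594, 0.1609]))
 pin (1, array([0.4462, 0.1292, 0.0827]), array([0.0827, 0.0827])) pin_done (2, array([ 0.4688, -0.2736,  0.1036]), array([0.1036, 0.106 ]))
spray_can [([0.582, 0.371, -0.004], 0.9)]
tape_measure []
plunger_top [([0.456, 0.172, 0.162], 0.66)]
[[-0.     0.264  0.965]
 [ 0.     0.965 -0.264]
 [-1.    -0.    -0.   ]]
[   1.  -211.6  399.1]
```

View pics/z.png

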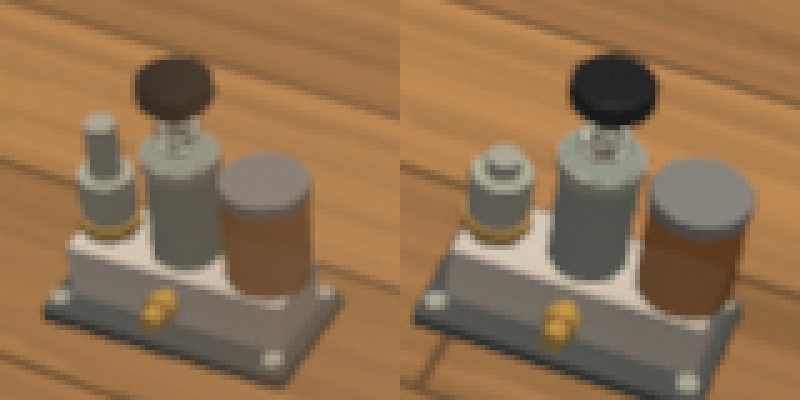

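The zoom shows the right-hand crop's pin down in its boss (about 0.095 m, so ~7 mm out) and the left-hand crop's pin fully out. The pad is at about (0.461, 0.175, 0.161). Next I go above it with the fingers shut.

>>> play_rows --pt "-10 0 0 0 0 0 1" --pt "-10 -11 21 0 0 0 1" --pt "-5 -11 21 0 0 0 1" --pt "0 -11 21 0 0 0 1" --pt "0 -11 21 0 0 0 1" --pt "0 -11 21 0 0 0 1" --pt "0 -11 21 0 0 0 1" --pt "0 -11 21 0 0 0 1" --pt "0 -11 21 0 0 0 1" --pt "0 -11 21 0 0 0 1" --pt "0 -11 21 0 0 0 1" --pt "0 -11 21 0 0 0 1" --pt "0 -11 21 0 0 0 1" --pt "0 -11 21 0 0 0 1" --pt "0 -11 21 0 0 0 1" --pt "0 -11 21 0 0 0 1" --pt "0 -11 21 0 0 0 1" --pt "0 -11 21 0 0 0 1" --pt "0 -11 21 0 0 0 1" --pt "0 0 0 0 0 0 1"

```text
clock: 2.67
eef_pos: [0.4471, 0.1894, 0.2267]
tool_rot: [0.095, 0.7, -0.096, 0.701]
ft_force: [-0.1, 0.9, 0.3]
grip_width: -0.0004
```

Run:
```python
from h import *
o=get_obs();r=R.from_quat(o["tool_rot"]);print(o["clock"],o["eef_pos"],o["grip_width"],o["ft_force"],r.as_matrix().round(3).tolist())
p=camera("wrist");w=cloud(p);cv2.imwrite("pics/w1.png",p["frame"][:,:,::-1])
print(top(w,.461,.175,.035,.153,.168))
for t in("plunger_top","pin_top"):print(t,[(np.round(d["centre"],4).tolist(),round(d["confidence"],2)) for d in pinpoint(t,p)])
print((r.inv().apply(np.array([.461,.175,.161])-o["eef_pos"])*1000).round(1))
```

```text
2.6667 [0.44708315 0.18937543 0.22667119] -0.0003884199377340936 [-0.13561489  0.8842227   0.32819296] [[0.002, 0.268, 0.963], [-0.001, 0.963, -0.268], [-1.0, -0.0, 0.002]]
(2372, array([0.4595, 0.1744, 0.1574]), array([0.1593, 0.1604]))
plunger_top [([0.4592, 0.1724, 0.1614], 0.72)]
pin_top [([0.4603, 0.1233, 0.0968], 0.74), ([0.4588, 0.1704, 0.1604], 0.7), ([0.5813, 0.3682, 0.0019], 0.48)]
[ 65.7 -10.1  17.1]
```

View pics/w1.png

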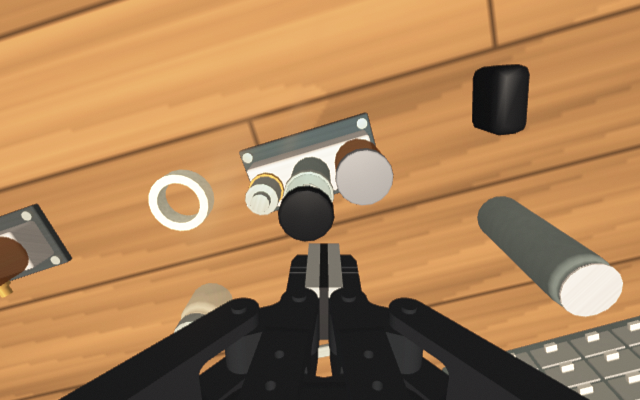

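The wrist view shows the pad at (305,213) just ahead of the fingertips, and the tip of the pin at (262,198). The pad is measured at (0.460, 0.174). I centre on it and go down to just above it.

>>> play_rows --pt "0 -5 8 0 0 0 1" --pt "10 -5 8 0 0 0 1" --pt "20 -1 0 0 0 0 1" --pt "20 0 0 0 0 0 1" --pt "8 0 0 0 0 0 1" --pt "0 0 0 0 0 0 1" --pt "0 0 0 0 0 0 1"

```text
clock: 3.4
eef_pos: [0.4565, 0.1767, 0.1678]
tool_rot: [0.094, 0.701, -0.094, 0.701]
ft_force: [-0.6, -0.6, -0.9]
grip_width: 0.0001
```

>>> play_rows --pt "0 -2 4 0 0 0 1" --pt "6 0 0 0 0 0 1" --pt "6 0 0 0 0 0 1" --pt "6 0 0 0 0 0 1" --pt "6 0 0 0 0 0 1" --pt "6 0 0 0 0 0 1" --pt "5 0 0 0 0 0 1" --pt "0 0 0 0 0 0 1" --pt "0 0 0 0 0 0 1" --pt "0 0 0 0 0 0 1"

```text
clock: 4.23
eef_pos: [0.4603, 0.1739, 0.1331]
tool_rot: [0.094, 0.701, -0.094, 0.701]
ft_force: [0.2, 1.1, 0.2]
grip_width: 0.0001
```

The force reads about zero at full depth, where I expected ~10 N. I'll look before doing more.

Run:
```python
from h import *
o=get_obs();print(o["clock"],o["eef_pos"],o["ft_force"],o["ft_torque"],o["tau"])
a=camera("scene");s=camera("side");w=cloud(a)
print(top(w,.46,.174,.03,.12,.17),top(w,.462,.125,.02,.087,.14))
for p in(a,s):print([(np.round(d["centre"],4).tolist(),round(d["confidence"],2)) for t in("plunger_top","pin_top") for d in pinpoint(t,p)])
f=lambda p,x,y:cv2.resize(p["frame"][y:y+100,x:x+100,::-1],(400,400),interpolation=3)
cv2.imwrite("pics/p2.png",np.hstack([f(a,350,150),f(s,305,230)]))
```

```text
4.2333 [0.46026426 0.173917   0.13314607] [0.15248142 1.14553479 0.22035029] [-0.01184761  0.00740874  0.044433  ] [ 6.53782554e-04 -3.68574893e+01  2.37074929e+01  1.13172719e-02
 -1.85580752e-04 -1.51501177e-05]
(223, array([0.4658, 0.1762, 0.145 ]), array([0.1575, 0.1626])) (40, array([0.464 , 0.128 , 0.0925]), array([0.093 , 0.0957]))
[([0.4618, 0.174, 0.1635], 0.64), ([0.4612, 0.0132, -0.0005], 0.3), ([0.466, 0.1258, 0.0992], 0.54)]
[([0.46, 0.1715, 0.1608], 0.82)]
```

View pics/p2.png

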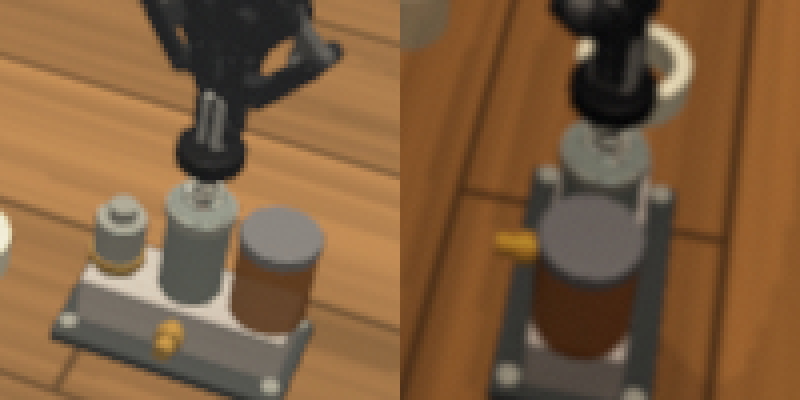

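The crops show the fingers on the pad's middle, with the stem still showing above the barrel, so the plunger has hardly moved. I'll compare the real fingertip and pad heights by depth.

Run:
```python
from h import *
o=get_obs();print(o["joint_pos"])
im=[]
for n in("wrist","scene","side"):
    p=camera(n);w=cloud(p);r=np.hypot(w[...,0]-.460,w[...,1]-.174)
    for a,b in((0,8),(8,14),(14,21)):
        q=w[(r>a/1e3)&(r<b/1e3)][:,2];q=q[(q>.11)&(q<.26)]
        print(n,a,b,np.histogram(q,np.arange(.11,.26,.01))[0])
    if n=="wrist": im.append(cv2.resize(p["frame"][120:320,200:450,::-1],(750,600),interpolation=3))
cv2.imwrite("pics/w3.png",im[0])
```

```text
[ 3.61222429e-01  2.65603278e-01 -1.43196156e-01  1.16144758e+00
 -2.09486138e-07  6.28025858e-01]
wrist 0 8 [  0   0   0   0  13   3   0   0 269 328 283  53   5   0   0]
wrist 8 14 [376  33   0   0 536 265 622 769 821 376 640 233 562 660   0]
wrist 14 21 [1114    0    0   88 2185  219  128  164  106 1075 1715  646 1835 2021
    1]
scene 0 8 [8 5 2 0 2 0 0 0 2 2 6 4 1 0 0]
scene 8 14 [34 17 11  0 19 22 23 29 19 12 12  8  8 12 14]
scene 14 21 [65  5  5  4 39 28 19 18 16 26 46 16 31 26 12]
side 0 8 [17 11  1  0  3  1  0  0  0  2  1  0  0  0  0]
side 8 14 [56 36  6  0 22 42 28 22 12  5  4  0  0  0  2]
side 14 21 [127   0   0  17 122  43  22  31  10  11  23  27  36  13  12]
```

View pics/w3.png

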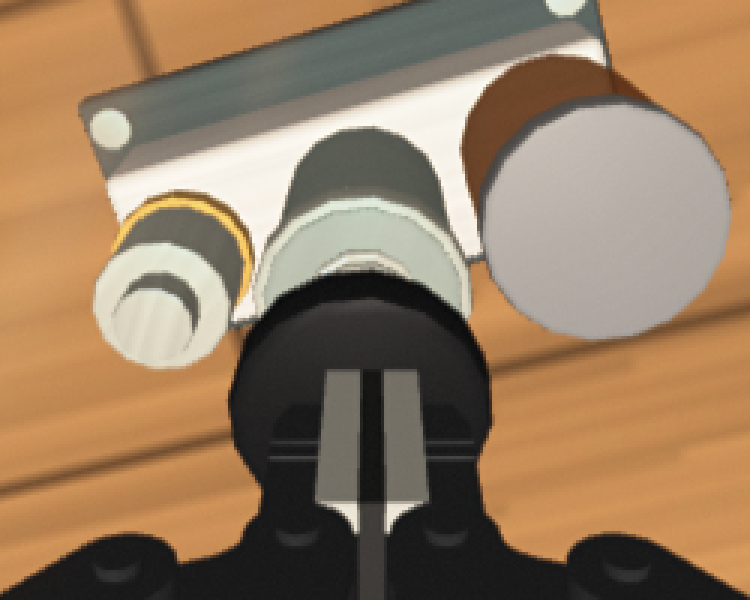

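The wrist view shows the tips (crop (375,370)) over the pad, which is still up (annulus at ~0.159). I'll get the tips' measured world coordinates.

```bash
ls
python3 - <<'E'
from h import *
p=camera("wrist");w=cloud(p)
for u in(313,318,332,337):
  for v in range(234,256,3): print(u,v,w[v,u].round(4),p["frame"][v,u])
c=np.linalg.inv(p["camera_from_world"]);print(c.round(4))
a=camera("scene");w=cloud(a)
for v in range(172,192,2): print(v,w[v,403].round(3),w[v,400].round(3),a["frame"][v,403])
print(get_obs()["ft_force"])
E
```

```text
h.py
pics
313 234 [0.4466 0.1745 0.1592] [49 47 45]
313 237 [0.4476 0.1742 0.16  ] [48 47 46]
313 240 [0.4487 0.1739 0.1607] [47 45 43]
313 243 [0.4481 0.1743 0.1652] [83 79 73]
313 246 [0.4477 0.1744 0.1688] [118 113 102]
313 249 [0.4482 0.1744 0.1706] [116 112 101]
313 252 [0.4481 0.1745 0.1736] [115 110 101]
313 255 [0.448  0.1746 0.1763] [117 111 102]
318 234 [0.4472 0.1767 0.1592] [49 46 46]
318 237 [0.4486 0.1763 0.1591] [47 44 43]
318 240 [0.4502 0.1758 0.1589] [45 44 42]
318 243 [0.4483 0.1765 0.1659] [83 78 73]
318 246 [0.448  0.1766 0.1694] [117 112 103]
318 249 [0.4484 0.1765 0.1713] [118 113 102]
318 252 [0.4485 0.1765 0.1739] [118 113 103]
318 255 [0.4481 0.1767 0.1772] [117 113 103]
332 234 [0.4485 0.1828 0.1599] [46 45 43]
332 237 [0.4502 0.1824 0.1595] [44 43 41]
332 240 [0.4513 0.1821 0.16  ] [43 41 39]
332 243 [0.4504 0.1822 0.1649] [81 79 73]
332 246 [0.4504 0.1822 0.1678] [117 112 102]
332 249 [0.4499 0.1822 0.1714] [117 112 102]
332 252 [0.4503 0.182  0.1732] [116 111 101]
332 255 [0.4494 0.1822 0.1775] [117 112 102]
337 234 [0.4493 0.185  0.1595] [45 42 43]
337 
[... 384 characters left out ...]
 1.970e-01]
 [ 1.000e-04 -3.128e-01  9.498e-01  3.045e-01]
 [ 0.000e+00  0.000e+00  0.000e+00  1.000e+00]]
172 [0.469 0.172 0.205] [0.473 0.166 0.206] [48 47 46]
174 [0.468 0.172 0.198] [0.463 0.164 0.192] [108 104  96]
176 [0.472 0.174 0.196] [0.466 0.166 0.189] [65 63 59]
178 [0.471 0.174 0.19 ] [0.468 0.167 0.185] [78 76 70]
180 [0.475 0.176 0.188] [0.468 0.167 0.179] [83 81 75]
182 [0.471 0.176 0.179] [0.47  0.169 0.176] [94 91 84]
184 [0.472 0.177 0.174] [0.471 0.17  0.171] [103 100  93]
186 [0.473 0.178 0.169] [0.464 0.169 0.159] [99 96 89]
188 [0.469 0.178 0.16 ] [0.476 0.172 0.163] [45 45 44]
190 [0.477 0.18  0.16 ] [0.48  0.174 0.16 ] [47 44 45]
[-0.04222203  0.22365156 -0.11466602]
```

Both cameras put the real fingertip ends at z≈0.163, about 30 mm higher than the reported TCP. They are laterally centred and just not touching, which fits the zero force. So I trust vision and force over the reported z, and press further in small steps.

>>> play_rows --pt "4 0 0 0 0 0 1" --pt "4 0 0 0 0 0 1" --pt "0 0 0 0 0 0 1" --pt "0 0 0 0 0 0 1"

```text
clock: 5.12
eef_pos: [0.4607, 0.1741, 0.1255]
tool_rot: [0.094, 0.7, -0.094, 0.701]
ft_force: [0.3, 0.4, 4.3]
grip_width: 0.0
```

Contact: 4.3 N upward. Continuing down.

>>> play_rows --pt "6 0 0 0 0 0 1" --pt "6 0 0 0 0 0 1" --pt "6 0 0 0 0 0 1" --pt "0 0 0 0 0 0 1" --pt "0 0 0 0 0 0 1"

```text
clock: 5.53
eef_pos: [0.4608, 0.1741, 0.1078]
tool_rot: [0.094, 0.7, -0.094, 0.701]
ft_force: [-0.7, -0.7, 7.1]
grip_width: -0.0001
```

Run:
```python
from h import *
p=camera("wrist");w=cloud(p);r=np.hypot(w[...,0]-.460,w[...,1]-.174)
q=w[(r>.014)&(r<.02)][:,2];print(np.histogram(q,np.arange(.12,.17,.005)))
print(get_obs()["ft_force"],top(w,.461,.125,.012,.08,.13))
```

```text
(array([   1,    1,   69, 1702,   15,   53,   64,   74,   78,   69]), array([0.12 , 0.125, 0.13 , 0.135, 0.14 , 0.145, 0.15 , 0.155, 0.16 ,
       0.165, 0.17 ]))
[-0.56475194 -0.00871027  5.81728065] (1337, array([0.4607, 0.125 , 0.0916]), array([0.0984, 0.1004]))
```

The pad is at ~0.138 and the pin is rising. Finishing this stroke onto the stop.

>>> play_rows --pt "4 0 0 0 0 0 1" --pt "3 0 0 0 0 0 1" --pt "0 0 0 0 0 0 1" --pt "0 0 0 0 0 0 1"

```text
clock: 5.92
eef_pos: [0.461, 0.1742, 0.1026]
tool_rot: [0.095, 0.7, -0.093, 0.702]
ft_force: [-3.6, -1.1, 16.5]
grip_width: -0.0002
```

The hard stop is reached (16 N). Now a full up-and-down stroke, then a check of the pin.

>>> play_rows --pt "-6 0 0 0 0 0 1" --pt "-6 0 0 0 0 0 1" --pt "-6 0 0 0 0 0 1" --pt "-6 0 0 0 0 0 1" --pt "-6 0 0 0 0 0 1" --pt "-2 0 0 0 0 0 1" --pt "0 0 0 0 0 0 1" --pt "0 0 0 0 0 0 1" --pt "6 0 0 0 0 0 1" --pt "6 0 0 0 0 0 1" --pt "6 0 0 0 0 0 1" --pt "6 0 0 0 0 0 1" --pt "6 0 0 0 0 0 1" --pt "2 0 0 0 0 0 1" --pt "0 0 0 0 0 0 1" --pt "0 0 0 0 0 0 1"

```text
clock: 7.25
eef_pos: [0.46, 0.1739, 0.1026]
tool_rot: [0.094, 0.7, -0.094, 0.701]
ft_force: [-5.5, -2.4, 21.3]
grip_width: 0.0004
```

```bash
cat > c.py <<'E'
from h import *
p=camera("wrist");w=cloud(p);r=np.hypot(w[...,0]-.460,w[...,1]-.174)
q=w[(r>.014)&(r<.02)][:,2];q=q[(q>.12)&(q<.168)];print("pad",np.median(q))
r=np.hypot(w[...,0]-.461,w[...,1]-.125);q=w[r<.006][:,2];q=q[q>.08];print("pin",np.percentile(q,[30,50,90]).round(4),len(q))
o=get_obs();print(o["clock"],o["eef_pos"].round(4),o["ft_force"].round(1))
E
python3 c.py
```

```text
pad 0.13135982943443472
pin [0.1087 0.109  0.1097] 354
7.3 [0.46   0.1739 0.1026] [-5.9 -1.9 22. ]
```

The pin is at ~0.110 (about 22 mm out). One more full stroke should pop it.

>>> play_rows --pt "-6 0 0 0 0 0 1" --pt "-6 0 0 0 0 0 1" --pt "-6 0 0 0 0 0 1" --pt "-6 0 0 0 0 0 1" --pt "-6 0 0 0 0 0 1" --pt "-2 0 0 0 0 0 1" --pt "0 0 0 0 0 0 1" --pt "0 0 0 0 0 0 1" --pt "6 0 0 0 0 0 1" --pt "6 0 0 0 0 0 1" --pt "6 0 0 0 0 0 1" --pt "6 0 0 0 0 0 1" --pt "6 0 0 0 0 0 1" --pt "1 0 0 0 0 0 1" --pt "0 0 0 0 0 0 1" --pt "0 0 0 0 0 0 1"

```text
clock: 8.63
eef_pos: [0.4605, 0.174, 0.1026]
tool_rot: [0.094, 0.7, -0.094, 0.701]
ft_force: [-3.2, -1.3, 14.3]
grip_width: -0.0
```

```bash
python3 c.py
```

```text
pad 0.13135812021328855
pin [0.1162 0.1165 0.1172] 386
8.6833 [0.4605 0.174  0.1026] [-3.  -1.8 14.5]
```

The pin reads 0.1165, or ~0.118 with the same ~1.5 mm low bias the pad shows, so it is fully out. I let the plunger rise and retreat straight up.

>>> play_rows --pt "-6 0 0 0 0 0 1" --pt "-6 0 0 0 0 0 1" --pt "-6 0 0 0 0 0 1" --pt "-6 0 0 0 0 0 1" --pt "-6 0 0 0 0 0 1" --pt "-6 0 0 0 0 0 1" --pt "-10 0 0 0 0 0 1" --pt "-20 0 0 0 0 0 1" --pt "-20 0 0 0 0 0 1" --pt "-20 0 0 0 0 0 1" --pt "0 0 0 0 0 0 1" --pt "0 0 0 0 0 0 1" --pt "0 0 0 0 0 0 1"

```text
clock: 9.77
eef_pos: [0.4597, 0.1737, 0.2065]
tool_rot: [0.094, 0.701, -0.094, 0.7]
ft_force: [-0.1, -0.6, 0.6]
grip_width: -0.0002
```

```bash
python3 c.py
python3 - <<'E'
from h import *
a=camera("scene");w=cloud(a)
print("pad",top(w,.46,.174,.03,.155,.17),"done",top(w,.46,-.232,.03,.155,.17));print("pin",top(w,.462,.125,.015,.1,.14),"done",top(w,.462,-.281,.015,.1,.14))
f=a["frame"][:,:,::-1];cv2.imwrite("pics/end.png",np.hstack([cv2.resize(f[y:y+90,x:x+90],(400,400),interpolation=3) for x,y in((220,125),(355,165))]))
E
```

```text
pad 0.15931754697586428
pin [0.1162 0.1166 0.1172] 167
9.8167 [0.4594 0.1736 0.206 ] [ 0.4  1.  -0.4]
pad (180, array([0.4632, 0.1758, 0.1592]), array([0.1595, 0.1621])) done (129, array([ 0.4644, -0.2278,  0.1591]), array([0.159, 0.162]))
pin (64, array([0.4644, 0.128 , 0.1102]), array([0.1141, 0.1185])) done (44, array([ 0.4674, -0.277 ,  0.1097]), array([0.114 , 0.1174]))
```

View pics/end.png

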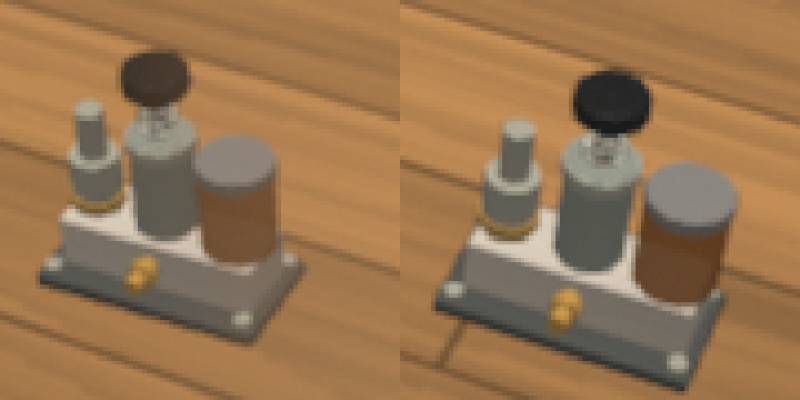

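Both pumps now look alike: the pins (at (90,110) and (518,130)) are fully out and both plungers are up. Handing in.

```bash
python3 -c "
from workcell import *
print(job_done())"
```

```text
the job is handed in; nothing more can be done
None
```

The pump at about (0.460, 0.174) is primed: three full presses with the shut fingertips popped its pin out. I then let the plunger rise fully, moved the arm clear above it and handed the job in at about 10 s.

**Last checks:**
- **Pin:** its top reads 0.117–0.118 m, the same as on the primed pump.
- **Plunger:** the pad top is back at about 0.161 m.
- **Force:** the tool force is about zero. The most I read was about 22 N, at the hard stop.
- **Other pump:** its pin and plunger heights have not changed. I did not check the loose items again at the end, but the arm never went down near them.

**One disagreement:** the reported TCP height was about 30 mm lower than where the depth images and the contact force put the fingertips. My first descent stopped just short of the pad because of this, so I did the strokes by depth and force instead.

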